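# Tip the yerba tin onto its back and slide it home in the low pine cubby

## Robot

A 6-joint arm with a two-finger parallel gripper is mounted at the origin on the work surface. World frame = base frame: x ahead of the robot, y to its left, z up, the work surface at z = 0. Lengths are in m, angles in rad, forces in N, time in s.
With the tool pointing down it reaches from about 0.275 to 0.75 m from the base axis. Payload 10.2 kg.
Tool frame: the origin (TCP) lies at the very end of the fingers, on their centre line; the grasp point (between the pads) lies 19 mm behind it; z points along the fingers, y is the line along which they close (so a half turn about z gives the same grasp; the last joint's range is limited). The gripper opens to 88 mm and grips with 3 to 60 N. Pads are 18 mm wide; open, the fingers measure 123 mm over their backs; the gripper's body (75 mm by 187 mm) begins 45 mm behind the grasp point.
Start: joints at [0.94, 0.313, 1.498, -0, 1.331, -0.223], TCP at [0.208, 0.482, 0.239] pointing down, gripper open.
Joint ranges: [-2.94, 2.94], [-0.97, 2.17], [0.19, 2.56], [-1.23, 4.37], [0.02, 3.11], [-2.88, 2.88]. Speed limits (rad/s): [2.39, 2.39, 3.01, 3.14, 3.14, 3.14].

## Interface

Orientations are given as a rotation vector (axis times angle).
In Python, from rig import arm, imaging, finder gives the robot as it stands.
- The arm moves only by the tool send_rows, never from a script. Its argument "motion" is a list of rows, each a list of 3 entries, a list of its own where there are three numbers: the opening, from -1 (shut) to 1 (fully open), so that 0 is half open, then the shift along the tool's x, y, z normalised to -1 to 1, where 1 is 300 mm, then the turn, a rotation vector about the tool's x, y, z normalised to -1 to 1, where 1 is 2 pi rad. A call has 1 to 12 rows; each row is the pose to reach, as a shift and turn from the pose commanded when the call began, along the tool's axes at that moment, turning the shorter way round; what a row does not reach only later rows make up. A row lasts 1/12 s, in which the tool goes at most 41.7 mm and 7.16 degrees, less where a joint would pass 70% of its speed; a pose out of reach is approached as far as the arm can. A call with a number of a shift or a turn outside -1 to 1 is refused whole. A call with a gripper value outside its range is refused whole. The fingers move at their own pace and stop on an object; "force" is the grip in N (left out, the last holds). Time passes only in rows, so rows that repeat a pose let the fingers close. It gives the time, the measured TCP pose, the force, the opening and the grip force at its end, in the units of the state.
- arm.get_state(): the state, without advancing time (a new reading comes with each control period).
- imaging.snapshot(name): name is "scene" or "top" or "wrist"; returns the picture (480x640x3 uint8, red, green, blue); there is no depth.
- imaging.camera_info(name): a dict with "camera_matrix" (3x3 intrinsics, pixels), "R" (3x3) and "t" (3): a world point X has camera coordinates R X + t; the wrist camera has in their place "mount" (4x4, takes a point from camera to tool coordinates, whose origin is the TCP and whose axes are the flange's). Camera axes: x right, y down, z forward; pixel columns grow to the right and rows downward; lengths in m; the calibration is good to about 2 mm. The wrist camera is an equidistant fisheye: a pixel r from the principal point sees the ray r / f radians off the axis. A picture is of the moment at which its call begins: read the wrist's pose just before it. camera_info takes no time and is no camera call.
- arm.sign_off(): hands the job in; it is judged then, once.
Trained networks look in the newest picture that a camera, given by its name, has taken for a name from the list of things; names that differ only in an ending like _2 or _b are one class to them, and where a whole thing is asked for, a point or a joint stands for the part that bears it (a point fixed in the world has none). Each returns a list of dicts, best first, with "conf" (0 to 1); they miss things now and then, are a little off and sometimes report something else, mostly with a low value. They report only what shows in the picture. A call takes as long as a camera call. They do not tell look-alikes from the thing itself.
- finder.silhouettes(thing, camera): "mask" (480x640 bool, what is visible of it).
- finder.spot_point(thing, camera): "xyz" ([x, y, z] in m, in world coordinates, good to about 4 mm: a listed point, or the origin of a listed thing).
The state is a dict: "clock": time; "q": joint angles; "qd": joint speeds; "tau": joint torques, N m; "position": TCP position; "tcp_rot": TCP orientation; "contact_force": force on the tool from outside, world axes, zero at the start; "moment": the same for the moment, N m; "width": opening from 0.0 (shut) to 1.0 (fully open); "gripper_force": force on a finger pad.
Only numpy, scipy, OpenCV 4.12 (cv2) and the standard library are available. Lean on these libraries where they do the work, as an engineer would, in place of code of your own. Each camera call takes 0.05 s, during which the arm holds its last target. There are 200 camera calls.

## Task

The yerba tin is too tall for the low pine cubby: push it high on its side so that it topples towards the cubby and lies on its broad face, cap end first and the off-centre cap in the upper half. Then slide it straight in, feeling for the sprung stop hidden somewhere inside, until it presses clearly on the stop (some 6 to 8 newtons more than it takes to slide it, kept up for a second), then let go and leave it there. Never push the tin with more than 20 newtons, and leave the other things on the counter where they are.

Things in the scene. Friction and masses are not known exactly. Their poses are not given: they have to be found in the camera images.
- tin: Closed steel tin, upright at the start: 100 mm wide (its x), 80 deep (y), 180 tall (z); 0.35-0.7 kg, centre of mass near mid-height. Round twist cap on top, 42 mm across, 15 mm high, 15 mm off-centre to the tin's -y face. Origin: centre of underside. At the start +y points towards the cubby's mouth within about 10 degrees.
- tin_push (a point): Point on the middle of the tin's -y face, 165 mm above its underside. Pushing there along the tin's +y topples it towards the cubby (it tips by itself past about 24 degrees). It then lies 80 mm high on its +y face, cap end towards the cubby, base end towards where it stood.
- tin_cap (a point): Centre of the cap's outer face, 195 mm from the underside along the tin's z and 15 mm to its -y side: the foremost point as the tin goes in. Sliding the lying tin on the counter (level, z = 0) takes 2 to 6 N; that force fades when the push pauses, the stop's push back does not.
- cubby: Low pine cubby fixed to the counter, open only towards its -y. Origin: centre of its mouth at counter level; it runs along its +y 180 mm to a closed back. Inside 108 mm wide (x), 90 mm high; boards 12 mm, roof top at 102 mm; no floor, the tin slides on the counter. Two guide boards 60 mm high flare from the mouth 50 mm towards -y, from 108 to about 165 mm apart.
- cubby_back (a point): Middle of the cubby's closed back, inside, 180 mm behind the mouth, 45 mm up. In front of it, out of sight, is a sprung full-width stop board whose face is anywhere from 80 to 140 mm behind the mouth (not measured: feel for it). It gives 1 mm per 4 N and bottoms after 8 mm. With the tin against it 50 to 115 mm of the tin still stands out.
- gourd: Bystander: hollow calabash mate gourd, 86 mm across, 87 mm high, standing on the cubby's roof. Origin at its underside. Leave it.
- bombilla: Bystander: steel drinking straw, 190 mm long with flat ends, lying on the counter. Origin at its middle. Leave it.
- sugar_pot: Bystander: aluminium sugar pot with hinged lid, 90 mm across, 80 mm high. Origin at its underside. Leave it.
- mug: Bystander: white mug, 76 mm across, 85 mm high. Origin at its underside. Leave it.
- salt_jar: Bystander: glass jar with metal lid, 60 mm across, 95 mm high. Origin at its underside. Leave it.
- matchbox: Bystander: cardboard matchbox 40 x 65 x 20 mm, lying. Origin at its underside. Leave it.
- thermos: Bystander: tall steel thermos flask, 84 mm across, 270 mm high. Origin at its underside. Leave it.
Things that resemble listed ones, but are neither listed nor needed, are in the scene too. What is shaped like the tin but pink or turquoise is not meant.

How it is judged:
By the outcome, as a careful person would: the job done as asked, in the order asked, and still so for the second after the job is handed in, with the robot touching nothing.
It also fails if it takes over 69 s, if anything falls off the work surface, if the arm or the gripper's body presses on something with over 40 N, if the wrist force passes 120 N, or if a joint passes its speed limit or range.

## Working session

There is one attempt and no reset: what is moved stays moved. The work goes in short steps, Python scripts to look and compute and a tool call to move; the robot and the scene stay as the last step left them, time stands still between calls to the robot, and variables do not carry over. Pictures are saved under pics/ and viewed, at most 10 in all, crops included, and the job is handed in when it is done.

Besides the shell and the picture viewer there is one more tool, called after "Emit:" by a JSON object that holds its "api" and its "payload". send_rows: Moves the arm, as the interface text tells. Its arguments: {"type":"object","properties":{"motion":{"type":"array","items":{"type":"array"}},"force":{"type":"number"}},"required":["motion"]}

```bash
mkdir -p pics; ls; python3 - <<'E'
from rig import arm, imaging, finder
import cv2,numpy as np
print(arm.get_state())
ims=[]
for c in("scene","top"):
    im=imaging.snapshot(c);cv2.imwrite(f"pics/{c}0.png",im[:,:,::-1])
    for n in("tin","tin_push","tin_cap","cubby","cubby_back","gourd"):
        print(c,n,[(np.round(d["xyz"],3).tolist(),round(d["conf"],2)) for d in finder.spot_point(n,c)])
E
```

```text
pics
{'clock': 0.0, 'q': array([ 9.39564215e-01,  3.13450343e-01,  1.49841967e+00, -8.49100436e-06,
        1.33101309e+00, -2.23405937e-01]), 'qd': array([-0.00130719, -0.00140755,  0.00092576,  0.00038004,  0.00220727,
       -0.00074447]), 'tau': array([ 6.63696173e-04, -4.02212012e+01, -2.52268213e+01,  6.94245938e-02,
        3.52910429e-02, -1.28727124e-04]), 'position': array([0.20809057, 0.4817327 , 0.23816745]), 'tcp_rot': array([-6.36071581e-01, -3.07598782e+00,  1.84981882e-03]), 'contact_force': array([0.275569  , 0.09485034, 0.97994364]), 'moment': array([ 0.01582712,  0.0372716 , -0.01231488]), 'gripper_force': 0.0, 'width': 0.9990264830841471}
scene tin [([0.471, -0.331, 0.001], 0.98), ([0.592, -0.437, 0.002], 0.92), ([0.31, -0.302, -0.003], 0.7)]
scene tin_push [([0.332, -0.271, 0.169], 0.95), ([0.465, -0.369, 0.165], 0.88), ([0.573, -0.464, 0.163], 0.8), ([0.66, -0.14, 0.002], 0.41)]
scene tin_cap [([0.586, -0.445, 0.188], 0.97), ([0.314, -0.293, 0.193], 0.96), ([0.464, -0.341, 0.197], 0.89)]
scene cubby [([0.527, 0.032, 0.003], 0.87)]
scene cubby_back [([0.554, 0.214, 0.045], 0.83), ([0.524, 0.035, 0.004], 0.21)]
scene gourd [([0.534, 0.133, 0.105], 0.58)]
top tin [([0.468, -0.329, -0.002], 0.89), ([0.306, -0.296, 0.0], 0.82), ([0.591, -0.435, 0.002], 0.65), ([0.522, 0.278, -0.003], 0.53)]
top tin_push [([0.332, -0.275, 0.167], 0.85), ([0.466, -0.372, 0.165], 0.84), ([0.57, -0.46, 0.167], 0.65)]
top tin_cap [([0.466, -0.341, 0.195], 0.9), ([0.583, -0.443, 0.193], 0.86), ([0.318, -0.285, 0.198], 0.81), ([0.466, -0.368, 0.164], 0.35)]
top cubby []
top cubby_back [([0.469, -0.343, 0.194], 0.73)]
top gourd [([0.532, 0.128, 0.102], 0.8)]
```

View pics/scene0.png

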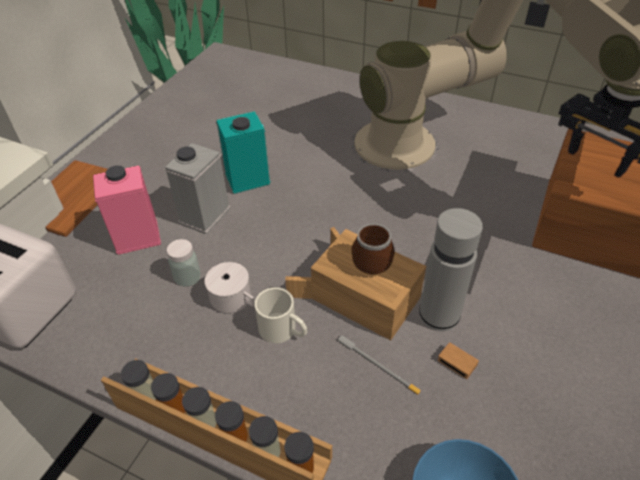

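View pics/top0.png

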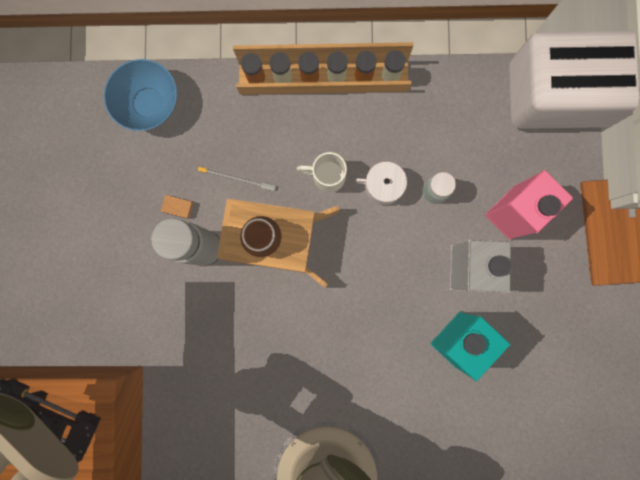

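```bash
cat > h.py <<'E'
from rig import arm, imaging, finder
import cv2,numpy as np
from scipy.spatial.transform import Rotation as R
def proj(X,c):
    i=imaging.camera_info(c);X=np.atleast_2d(X)
    p=(i["camera_matrix"]@(i["R"]@X.T+np.reshape(i["t"],(3,1)))).T
    return p[:,:2]/p[:,2:]
def unproj(uv,z,c):
    i=imaging.camera_info(c);uv=np.atleast_2d(uv)
    d=(i["R"].T@np.linalg.inv(i["camera_matrix"])@np.c_[uv,np.ones(len(uv))].T).T
    o=-i["R"].T@np.ravel(i["t"]);s=(z-o[2])/d[:,2:]
    return o+s*d
E
python3 - <<'E'
from h import *
for n in([.468,-.33,.18],[.527,.032,0],[.554,.214,.045],[.468,-.33,0]): print(proj(n,"scene"),proj(n,"top"))
E
```

```text
[[191.16893572 158.48204926]] [[490.94159236 264.80185923]]
[[328.28102038 279.08810635]] [[310.90790848 243.61592974]]
[[404.90559452 302.60187847]] [[229.81383759 231.04306739]]
[[204.21074515 216.14438649]] [[467.78411027 267.55065189]]
```

The top view shows the grey tin at (485,265), with its cap at (499,266) offset to the right (world -y, away from the cubby). In the scene view it is at (195,185). Things that could be taken for it are the pink one at scene (128,210)/top (530,205) and the turquoise one at scene (245,155)/top (470,345), and I rule both out by colour. The cubby roof is at top (265,235), with its mouth to the right and its guides at (327,210) and (317,278).

```bash
cat > fit.py <<'E'
from h import *
from scipy.optimize import minimize
def box(w,y0,y1,h): return np.array([[a,b,c] for a in(-w/2,w/2) for b in(y0,y1) for c in(0,h)],float)
def place(P,p): 
    c,s=np.cos(p[2]),np.sin(p[2]); return P@np.array([[c,s,0],[-s,c,0],[0,0,1]])+[p[0],p[1],0]
def hullm(uvs):
    m=np.zeros((1920,2560),np.uint8)
    for uv in uvs: cv2.fillConvexPoly(m,cv2.convexHull(np.int32(np.round(uv*4+1.5))),1)
    return m>0
def fit(parts,masks,p0):
    M={c:cv2.resize(m.astype(np.uint8),(2560,1920),interpolation=cv2.INTER_LINEAR)>0 for c,m in masks.items()}
    def cost(p): 
        s=0
        for c in M:
            h=hullm([proj(place(P,p),c) for P in parts]); s+=1-(h&M[c]).sum()/(h|M[c]).sum()
        return s
    r=minimize(cost,p0,method="Nelder-Mead",options=dict(initial_simplex=np.array(p0)+np.array([[0,0,0],[.01,0,0],[0,.01,0],[0,0,.1]]),maxiter=90))
    return r.x,r.fun
E
python3 - <<'E'
from fit import *
th=np.linspace(0,6.28,20)
cap=np.array([[.021*np.cos(t),-.015+.021*np.sin(t),z] for t in th for z in(.18,.195)])
def pick(n,xyz):
    ms={}
    for c in("scene","top"):
        imaging.snapshot(c)
        ds=finder.silhouettes(n,c); u=np.int32(proj(xyz,c)[0])
        for d in ds:
            if d["mask"][u[1],u[0]]: ms[c]=d["mask"];print(n,c,d["conf"],d["mask"].sum());break
    return ms
mt=pick("tin",[.468,-.33,.1])
parts=[box(.1,-.04,.04,.18),cap]
for k in(mt,{"top":mt["top"]},{"scene":mt["scene"]}): print("tin",fit(parts,k,[.468,-.33,0]))
mc=pick("cubby",[.535,.06,.102])
g=[place(box(.132,0,.192,.102),[0,0,0])]
for s in(-1,1):
    g.append(np.array([[s*x,y,z] for x,y in((.054,0),(.066,0),(.0825,-.05),(.0945,-.05)) for z in(0,.06)]))
a=np.array([[.0]])
mg={c:pick("gourd",[.533,.13,.15]).get(c) for c in("scene","top")}
for c in mc:
    if mg[c] is not None: mc[c]=mc[c]|mg[c]
th=[np.c_[.043*np.cos(t_:=np.linspace(0,6.28,24)),.1+.043*np.sin(t_),np.full(24,z)] for z in(.102,.189)]
g.append(np.vstack(th))
print("cubby",fit(g,mc,[.527,.032,-.13])); print(fit(g,{"top":mc["top"]},[.527,.032,-.13]))
im=cv2.imread("pics/top0.png"); im=cv2.resize(im[180:310,200:530],None,fx=2.4,fy=2.4,interpolation=cv2.INTER_CUBIC)
p=fit(g,mc,[.527,.032,-.13])[0]
q=proj(place(np.array([[-.066,0,.102],[.066,0,.102],[.066,.192,.102],[-.066,.192,.102],[0,0,0],[0,-.3,0]]),p),"top")
for u in q: cv2.circle(im,tuple(np.int32((u-[200,180]+.5)*2.4)),3,(0,0,255),-1)
p=fit(parts,mt,[.468,-.33,0])[0]
q=proj(place(box(.1,-.04,.04,.18),p),"top")
for u in q: cv2.circle(im,tuple(np.int32((u-[200,180]+.5)*2.4)),3,(255,0,0),-1)
cv2.imwrite("pics/crop1.png",im)
E
```

```text
tin scene 0.63 4039
tin top 0.72 3025
tin (array([ 0.46616611, -0.32821092, -0.03785474]), np.float64(0.08037054433876745))
tin (array([ 0.46587399, -0.32774019, -0.03305514]), np.float64(0.026136595310907285))
tin (array([ 0.46739306, -0.32918712,  0.06886051]), np.float64(0.04364037704331225))
cubby scene 0.6 7354
cubby top 0.55 4291
gourd scene 0.86 1819
gourd top 0.66 1301
gourd scene 0.57 1745
gourd top 0.85 1328
cubby (array([ 0.52462932,  0.03206023, -0.16125715]), np.float64(0.11706037262659374))
(array([ 0.52496454,  0.03288124, -0.15804719]), np.float64(0.06875405512882227))
```

View pics/crop1.png

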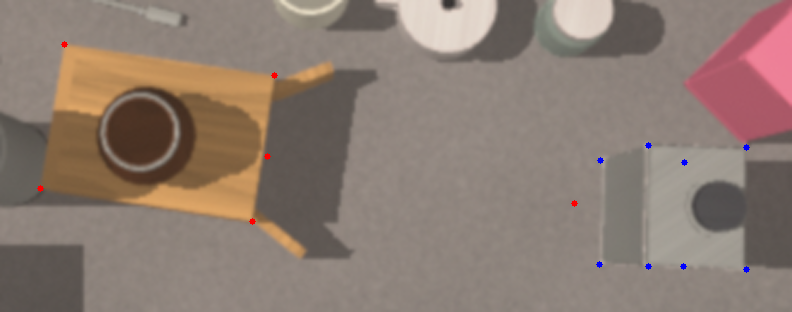

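The crop confirms the choice: the grey tin at crop (700,205), with its cap on the side away from the cubby. The fit is tin (0.466,-0.328, yaw -0.03) and cubby mouth (0.525,0.032, yaw -0.157). The pink tin's corner at crop (742,140) is within about 7 mm of the grey tin's +x side, so I'll keep the fingers narrow and the body high.

```bash
cat >> h.py <<'E'
def go(x,y,z,yaw_deg,pose=None):
    """shift/0.3 and turn/2pi to reach TCP (x,y,z), pointing down, tool x at yaw_deg"""
    s=arm.get_state(); p=s["position"] if pose is None else pose[0]; M=R.from_rotvec(s["tcp_rot"] if pose is None else pose[1])
    a=np.radians(yaw_deg);X=[np.cos(a),np.sin(a),0];Z=[0,0,-1];T=R.from_matrix(np.c_[X,np.cross(Z,X),Z])
    print((x,y,z,yaw_deg),"shift",np.round(M.inv().apply(np.array([x,y,z])-p)/.3,4),"turn",np.round((M.inv()*T).as_rotvec()/(2*np.pi),4), "pos",np.round(p,4),"F",np.round(s["contact_force"],1))
E
python3 - <<'E'
from h import *
go(.29,.23,.31,130)
E
```

```text
(0.29, 0.23, 0.31, 130) shift [-0.5833 -0.6628 -0.2376] turn [-0.    -0.     0.074] pos [0.2082 0.4819 0.2387] F [-0.1  0.5  0.6]
```

Emit:
{"api": "send_rows", "payload": {"motion": [[-0.32,[-0.2,-0.22,-0.2376],[0,0,0.02]],[-0.32,[-0.5833,-0.6628,-0.2376],[0,0,0.074]],[-0.32,[-0.5833,-0.6628,-0.2376],[0,0,0.074]],[-0.32,[-0.5833,-0.6628,-0.2376],[0,0,0.074]],[-0.32,[-0.5833,-0.6628,-0.2376],[0,0,0.074]],[-0.32,[-0.5833,-0.6628,-0.2376],[0,0,0.074]],[-0.32,[-0.5833,-0.6628,-0.2376],[0,0,0.074]],[-0.32,[-0.5833,-0.6628,-0.2376],[0,0,0.074]]]}}

```text
clock: 2.17
position: [0.2914, 0.2269, 0.3112]
tcp_rot: [1.334, 2.842, 0.002]
contact_force: [-0.2, 1.3, 0.2]
width: 0.423
gripper_force: 0.0
```

```bash
python3 - <<'E'
from h import *
print(arm.get_state()["clock"])
go(.37,-.05,.31,105)
E
```

```text
2.1667
(0.37, -0.05, 0.31, 105) shift [-0.8773 -0.3882  0.0049] turn [0.0004 0.0002 0.0687] pos [0.2914 0.2269 0.3112] F [-0.2  1.3  0.2]
```

Emit:
{"api": "send_rows", "payload": {"motion": [[-0.32,[-0.877,-0.388,0.005],[0,0,0.0687]],[-0.32,[-0.877,-0.388,0.005],[0,0,0.0687]],[-0.32,[-0.877,-0.388,0.005],[0,0,0.0687]],[-0.32,[-0.877,-0.388,0.005],[0,0,0.0687]],[-0.32,[-0.877,-0.388,0.005],[0,0,0.0687]],[-0.32,[-0.877,-0.388,0.005],[0,0,0.0687]],[-0.32,[-0.877,-0.388,0.005],[0,0,0.0687]],[-0.32,[-0.877,-0.388,0.005],[0,0,0.0687]],[-0.32,[-0.877,-0.388,0.005],[0,0,0.0687]]]}}

```text
clock: 2.92
position: [0.3701, -0.0472, 0.3081]
tcp_rot: [-1.91, -2.493, -0.0]
contact_force: [-0.2, 0.4, -0.1]
width: 0.34
gripper_force: 0.0
```

```bash
python3 - <<'E'
from h import *
go(.452,-.33,.31,88.2)
go(.465,-.402,.31,88.2)
go(.465,-.402,.155,88.2)
E
```

```text
(0.452, -0.33, 0.31, 88.2) shift [-0.9813  0.0181 -0.0074] turn [-0.0001 -0.0001  0.0469] pos [ 0.3701 -0.0472  0.3081] F [-0.2  0.4 -0.1]
(0.465, -0.402, 0.31, 88.2) shift [-1.2243 -0.0025 -0.0076] turn [-0.0001 -0.0001  0.0469] pos [ 0.3701 -0.0472  0.3081] F [-0.2  0.4 -0.1]
(0.465, -0.402, 0.155, 88.2) shift [-1.2248 -0.0021  0.5091] turn [-0.0001 -0.0001  0.0469] pos [ 0.3701 -0.0472  0.3081] F [-0.2  0.4 -0.1]
```

Emit:
{"api": "send_rows", "payload": {"motion": [[-0.32,[-0.981,0.018,-0.007],[0,0,0.0469]],[-0.32,[-0.981,0.018,-0.007],[0,0,0.0469]],[-0.32,[-0.981,0.018,-0.007],[0,0,0.0469]],[-0.32,[-0.981,0.018,-0.007],[0,0,0.0469]],[-0.32,[-0.981,0.018,-0.007],[0,0,0.0469]],[-0.32,[-0.981,0.018,-0.007],[0,0,0.0469]],[-0.32,[-0.981,0.018,-0.007],[0,0,0.0469]],[-0.32,[-0.981,0.018,-0.007],[0,0,0.0469]]]}}

```text
clock: 3.58
position: [0.454, -0.332, 0.3085]
tcp_rot: [-2.253, -2.187, 0.001]
contact_force: [-0.4, 0.5, -1.1]
width: 0.337
gripper_force: 0.0
```

```bash
python3 - <<'E'
from h import *
go(.465,-.402,.31,88.2)
go(.465,-.402,.155,88.2)
E
```

```text
(0.465, -0.402, 0.31, 88.2) shift [-0.232   0.0437 -0.0054] turn [-0.0003 -0.0002  0.0003] pos [ 0.454  -0.332   0.3085] F [-0.4  0.5 -1.1]
(0.465, -0.402, 0.155, 88.2) shift [-0.2325  0.0446  0.5113] turn [-0.0003 -0.0002  0.0003] pos [ 0.454  -0.332   0.3085] F [-0.4  0.5 -1.1]
```

Emit:
{"api": "send_rows", "payload": {"motion": [[-0.32,[-0.232,0.044,-0.005],[0,0,0]],[-0.32,[-0.232,0.044,-0.005],[0,0,0]],[-0.32,[-0.232,0.044,0.1],[0,0,0]],[-0.32,[-0.232,0.044,0.2],[0,0,0]],[-0.32,[-0.232,0.044,0.3],[0,0,0]],[-0.32,[-0.232,0.044,0.4],[0,0,0]],[-0.32,[-0.232,0.044,0.46],[0,0,0]],[-0.32,[-0.232,0.044,0.505],[0,0,0]],[-0.32,[-0.232,0.044,0.505],[0,0,0]],[-0.32,[-0.232,0.044,0.505],[0,0,0]]]}}

```text
clock: 4.42
position: [0.4648, -0.3972, 0.1594]
tcp_rot: [-2.25, -2.192, -0.0]
contact_force: [-0.1, -0.0, -0.4]
width: 0.339
gripper_force: 0.0
```

```bash
python3 - <<'E'
from h import *
go(.465,-.402,.157,88.2)
go(.467,-.362,.157,88.2)
im=imaging.snapshot("top");cv2.imwrite("pics/top1.png",cv2.resize(im[130:380,380:640,::-1],None,fx=2,fy=2))
E
```

```text
(0.465, -0.402, 0.157, 88.2) shift [-0.0159  0.0009  0.008 ] turn [-0.     -0.0001  0.0008] pos [ 0.4648 -0.3972  0.1594] F [-0.1 -0.  -0.4]
(0.467, -0.362, 0.157, 88.2) shift [0.1175 0.0041 0.008 ] turn [-0.     -0.0001  0.0008] pos [ 0.4648 -0.3972  0.1594] F [-0.1 -0.  -0.4]
```

View pics/top1.png

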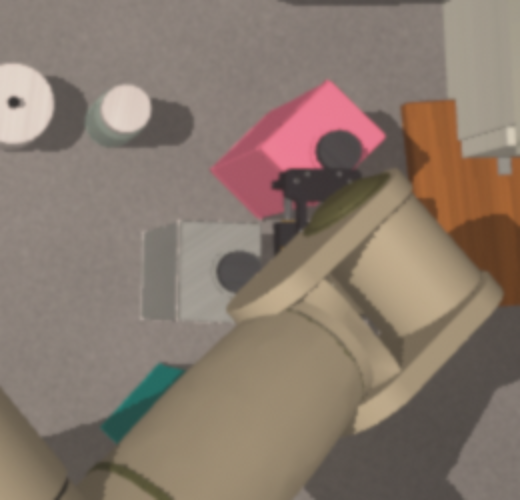

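The gripper stands behind the tin, seen at crop (290,235), and touches nothing. Now the slow push.

Emit:
{"api": "send_rows", "payload": {"motion": [[-0.32,[0.03,0.001,0.005],[0,0,0]],[-0.32,[0.042,0.0015,0.005],[0,0,0]],[-0.32,[0.052,0.002,0.005],[0,0,0]],[-0.32,[0.06,0.002,0.005],[0,0,0]],[-0.32,[0.068,0.0025,0.005],[0,0,0]],[-0.32,[0.076,0.0025,0.005],[0,0,0]],[-0.32,[0.086,0.003,0.005],[0,0,0]],[-0.32,[0.098,0.003,0.005],[0,0,0]],[-0.32,[0.11,0.0035,0.005],[0,0,0]],[-0.32,[0.125,0.004,0.005],[0,0,0]],[-0.32,[0.14,0.004,0.005],[0,0,0]],[-0.32,[0.155,0.004,0.005],[0,0,0]]]}}

```text
clock: 5.47
position: [0.4664, -0.3518, 0.1576]
tcp_rot: [-2.252, -2.19, -0.0]
contact_force: [0.0, -2.2, 1.5]
width: 0.342
gripper_force: 0.8
```

```bash
python3 - <<'E'
from h import *
s=arm.get_state();print(s["position"],s["contact_force"],s["moment"])
imaging.snapshot("scene");imaging.snapshot("top")
for c in("scene","top"):
    for n in("tin_cap","tin_push"):
        print(c,n,[(np.round(d["xyz"],3).tolist(),round(d["conf"],2)) for d in finder.spot_point(n,c)])
E
```

```text
[ 0.46636982 -0.35175214  0.15756382] [ 0.01433434 -2.21144232  1.53074104] [-0.30414187  0.01067195 -0.10404161]
scene tin_cap [([0.467, -0.306, 0.204], 0.93), ([0.586, -0.442, 0.191], 0.76), ([0.682, 0.21, 0.001], 0.58), ([0.312, -0.293, 0.193], 0.57)]
scene tin_push [([0.466, -0.34, 0.174], 0.83), ([0.332, -0.27, 0.168], 0.81)]
top tin_cap [([0.582, -0.445, 0.193], 0.86), ([0.47, -0.306, 0.2], 0.71)]
top tin_push [([0.568, -0.461, 0.168], 0.91), ([0.466, -0.336, 0.179], 0.84)]
```

Emit:
{"api": "send_rows", "payload": {"motion": [[-0.32,[0.015,0,0],[0,0,0]],[-0.32,[0.03,0,0],[0,0,0]],[-0.32,[0.045,0,0],[0,0,0]],[-0.32,[0.06,0,0],[0,0,0]],[-0.32,[0.075,0,0],[0,0,0]],[-0.32,[0.09,0,0],[0,0,0]],[-0.32,[0.105,0,0],[0,0,0]],[-0.32,[0.12,0,0],[0,0,0]],[-0.32,[0.13,0,0],[0,0,0]],[-0.32,[0.14,0,0],[0,0,0]],[-0.32,[0.15,0,0],[0,0,0]],[-0.32,[0.15,0,0],[0,0,0]]]}}

```text
clock: 6.77
position: [0.4677, -0.3069, 0.1576]
tcp_rot: [-2.252, -2.19, -0.0]
contact_force: [-0.3, 0.3, -0.6]
width: 0.343
gripper_force: 0.0
```

```bash
python3 - <<'E'
from h import *
s=arm.get_state();print(s["position"],s["contact_force"],s["moment"])
im=imaging.snapshot("scene");imaging.snapshot("top")
cv2.imwrite("pics/scene2.png",im[:,:,::-1])
for c in("scene","top"):
    for n in("tin_cap","tin_push"):
        print(c,n,[(np.round(d["xyz"],3).tolist(),round(d["conf"],2)) for d in finder.spot_point(n,c)])
E
```

```text
[ 0.46765838 -0.30687574  0.1575726 ] [-0.25871725  0.2569447  -0.62898049] [-0.03851881  0.08504608 -0.02984351]
scene tin_cap [([0.586, -0.443, 0.189], 0.92), ([0.475, -0.162, 0.163], 0.84), ([0.315, -0.294, 0.195], 0.77)]
scene tin_push [([0.332, -0.27, 0.168], 0.86), ([0.468, -0.203, 0.159], 0.63), ([0.571, -0.465, 0.163], 0.62)]
top tin_cap [([0.582, -0.444, 0.191], 0.68), ([0.477, -0.126, 0.118], 0.67)]
top tin_push [([0.57, -0.463, 0.169], 0.69), ([0.476, -0.16, 0.134], 0.57)]
```

The tin is falling freely. I'll raise the arm and look once it has settled.

Emit:
{"api": "send_rows", "payload": {"motion": [[-0.32,[-0.1,0,-0.1],[0,0,0]],[-0.6,[-0.2,0,-0.2],[0,0,0]],[-1,[-0.25,0,-0.3],[0,0,0]],[-1,[-0.25,0,-0.4],[0,0,0]],[-1,[-0.25,0,-0.4],[0,0,0]],[-1,[-0.25,0,-0.4],[0,0,0]]]}}

```text
clock: 7.57
position: [0.4656, -0.3828, 0.2787]
tcp_rot: [2.251, 2.188, -0.0]
contact_force: [-0.2, 0.1, -0.8]
width: 0.009
gripper_force: 0.0
```

```bash
cat > lie.py <<'E'
from fit import *
th=np.linspace(0,6.28,20)
# lying tin, frame: origin middle of base end at counter; y towards the cap. cap offset up (z=.04+.015)
cap=np.array([[.021*np.cos(t),y,.055+.021*np.sin(t)] for t in th for y in(.18,.195)])
parts=[box(.1,0,.18,.08),cap]
CUB=(.525,.0325,-.157)
def rel(p):
    c,s=np.cos(CUB[2]),np.sin(CUB[2]); d=np.array(p[:2])-CUB[:2]
    return np.round([c*d[0]+s*d[1],-s*d[0]+c*d[1],np.degrees(p[2]-CUB[2])],4)
def look(guess,cams=("scene","top"),name=None):
    ms={}
    for c in cams:
        im=imaging.snapshot(c)
        if name: cv2.imwrite(f"pics/{name}_{c}.png",im[:,:,::-1])
        g=hullm([proj(place(P,guess),c) for P in parts]); best=0
        for d in finder.silhouettes("tin",c):
            m=cv2.resize(d["mask"].astype(np.uint8),(2560,1920))>0; iou=(m&g).sum()/(m|g).sum()
            if iou>best: best=iou;ms[c]=d["mask"]
        print(c,"iou0",round(best,2))
    for k in ([ms] if len(ms)==1 else [ms]+[{c:ms[c]} for c in ms]):
        p,f=fit(parts,k,guess); print(list(k),np.round(p,4),round(f,3),"rel cubby",rel(p))
E
python3 - <<'E'
from lie import *
s=arm.get_state();print(s["q"],s["position"])
look([.468,-.288,-.03],name="lie")
for c in("scene","top"):
    for n in("tin_cap","tin_push","tin"):
        print(c,n,[(np.round(d["xyz"],3).tolist(),round(d["conf"],2)) for d in finder.spot_point(n,c)])
E
```

```text
[-8.82280484e-01  4.65658005e-01  1.17561713e+00  5.44074821e-05
  1.49769499e+00 -8.53578090e-01] [ 0.46564251 -0.38283619  0.27870023]
scene iou0 0.94
top iou0 0.91
['scene', 'top'] [ 0.4698 -0.2839 -0.0405] 0.083 rel cubby [-5.1000e-03 -3.2110e-01  6.6754e+00]
['scene'] [ 0.4676 -0.2861 -0.0604] 0.043 rel cubby [-0.0069 -0.3236  5.5332]
['top'] [ 0.4697 -0.284  -0.0433] 0.036 rel cubby [-5.1000e-03 -3.2120e-01  6.5148e+00]
scene tin_cap [([0.313, -0.291, 0.191], 0.95), ([0.588, -0.444, 0.189], 0.76), ([0.478, -0.084, 0.056], 0.73), ([0.684, 0.209, 0.001], 0.24)]
scene tin_push [([0.575, -0.463, 0.164], 0.73), ([0.334, -0.27, 0.168], 0.7), ([0.474, -0.119, 0.081], 0.67)]
scene tin [([0.471, -0.284, 0.045], 0.85), ([0.594, -0.436, 0.005], 0.73), ([0.308, -0.302, -0.004], 0.6)]
top tin_cap [([0.481, -0.092, 0.056], 0.92), ([0.583, -0.446, 0.194], 0.74)]
top tin_push [([0.569, -0.462, 0.168], 0.9), ([0.478, -0.12, 0.078], 0.66), ([0.332, -0.275, 0.168], 0.65)]
top tin [([0.468, -0.283, 0.041], 0.78), ([0.594, -0.435, 0.001], 0.77)]
```

View pics/lie_top.png

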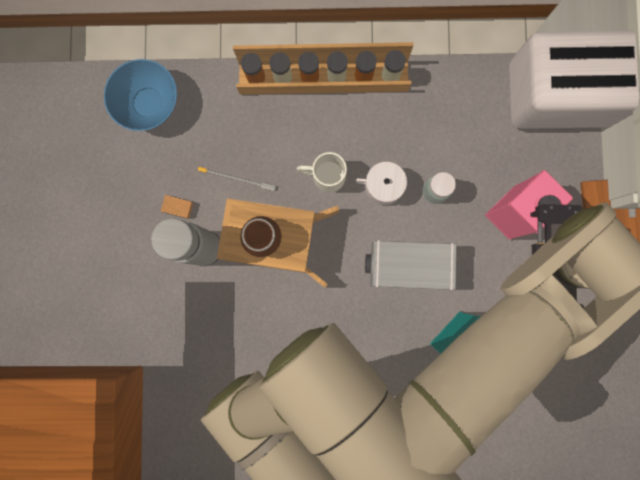

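The tin lies cap-first at top pixels (456,265) base to (368,263) cap, with the cap centre at z≈0.056, the upper half. It sits about 15 mm to the -x side of the cubby axis and needs about -6.5° of yaw. One gentle sideways push a little ahead of its centre corrects both.

```bash
python3 - <<'E'
from h import *
go(.383,-.171,.279,84)
go(.383,-.171,.036,84)
E
```

```text
(0.383, -0.171, 0.279, 84) shift [ 0.6961 -0.2948 -0.0052] turn [-0.     -0.      0.0122] pos [ 0.4655 -0.3823  0.2773] F [-0.6 -0.1 -0.1]
(0.383, -0.171, 0.036, 84) shift [ 0.6959 -0.2945  0.8048] turn [-0.     -0.      0.0122] pos [ 0.4655 -0.3823  0.2773] F [-0.6 -0.1 -0.1]
```

Emit:
{"api": "send_rows", "payload": {"motion": [[-1,[0.696,-0.294,-0.005],[0,0,0.0122]],[-1,[0.696,-0.294,-0.005],[0,0,0.0122]],[-1,[0.696,-0.294,-0.005],[0,0,0.0122]],[-1,[0.696,-0.294,-0.005],[0,0,0.0122]],[-1,[0.696,-0.294,-0.005],[0,0,0.0122]],[-1,[0.696,-0.294,-0.005],[0,0,0.0122]],[-1,[0.696,-0.294,0.13],[0,0,0.0122]],[-1,[0.696,-0.294,0.26],[0,0,0.0122]],[-1,[0.696,-0.294,0.38],[0,0,0.0122]],[-1,[0.696,-0.294,0.5],[0,0,0.0122]],[-1,[0.696,-0.294,0.58],[0,0,0.0122]],[-1,[0.696,-0.294,0.58],[0,0,0.0122]]]}}

```text
clock: 9.07
position: [0.3814, -0.1696, 0.1001]
tcp_rot: [-2.329, -2.097, 0.002]
contact_force: [-0.3, 1.0, 0.0]
width: 0.007
gripper_force: 0.0
```

```bash
python3 - <<'E'
from h import *
go(.383,-.171,.036,84)
go(.425,-.171,.036,84)
E
```

```text
(0.383, -0.171, 0.036, 84) shift [-0.0049  0.0073  0.2135] turn [-0.001  -0.0007 -0.0001] pos [ 0.3814 -0.1696  0.1001] F [-0.3  1.   0. ]
(0.425, -0.171, 0.036, 84) shift [0.0098 0.1465 0.2127] turn [-0.001  -0.0007 -0.0001] pos [ 0.3814 -0.1696  0.1001] F [-0.3  1.   0. ]
```

Emit:
{"api": "send_rows", "payload": {"motion": [[-1,[0,0,0.1],[0,0,0]],[-1,[0,0,0.18],[0,0,0]],[-1,[0,0.02,0.213],[0,0,0]],[-1,[0,0.05,0.213],[0,0,0]],[-1,[0,0.07,0.213],[0,0,0]],[-1,[0,0.08,0.213],[0,0,0]],[-1,[0,0.09,0.213],[0,0,0]],[-1,[0,0.1,0.213],[0,0,0]],[-1,[0,0.11,0.213],[0,0,0]],[-1,[0,0.12,0.213],[0,0,0]],[-1,[0,0.13,0.213],[0,0,0]],[-1,[0,0.13,0.213],[0,0,0]]]}}

```text
clock: 10.07
position: [0.422, -0.175, 0.041]
tcp_rot: [-2.334, -2.102, 0.001]
contact_force: [-6.8, 2.5, 6.0]
width: 0.007
gripper_force: 3.5
```

```bash
python3 - <<'E'
from lie import *
s=arm.get_state();print(s["position"],s["contact_force"])
look([.472,-.284,-.1],("scene","top"))
E
```

```text
[ 0.42195738 -0.17498009  0.04103635] [-6.75534587  2.52335827  5.96847429]
scene iou0 0.77
top iou0 0.49
['scene', 'top'] [ 0.4794 -0.2872 -0.0881] 0.597 rel cubby [ 0.0049 -0.3229  3.948 ]
['scene'] [ 0.4788 -0.2876 -0.0997] 0.159 rel cubby [ 0.0044 -0.3233  3.2807]
['top'] [ 0.4788 -0.2865 -0.0909] 0.436 rel cubby [ 0.0042 -0.3223  3.7875]
```

Emit:
{"api": "send_rows", "payload": {"motion": [[-1,[0,-0.02,0],[0,0,0]],[-1,[0,-0.06,0],[0,0,0]],[-1,[0,-0.1,-0.1],[0,0,0]],[-1,[0,-0.1,-0.3],[0,0,0]],[-1,[-0.3,-0.1,-0.45],[0,0,0]],[-1,[-0.45,-0.1,-0.55],[0,0,0]],[-1,[-0.6,-0.1,-0.6],[0,0,0]],[-1,[-0.6,-0.1,-0.6],[0,0,0]]]}}

```text
clock: 10.93
position: [0.3769, -0.3144, 0.2014]
tcp_rot: [2.332, 2.1, -0.0]
contact_force: [0.5, 0.0, -0.9]
width: 0.003
gripper_force: 0.0
```

```bash
python3 - <<'E'
from lie import *
s=arm.get_state();print(s["clock"],s["position"],s["contact_force"])
look([.477,-.284,-.1],("scene","top"),name="l2")
for n in("tin_cap","tin"):
  for c in("scene","top"):  print(c,n,[(np.round(d["xyz"],3).tolist(),round(d["conf"],2)) for d in finder.spot_point(n,c)])
E
```

```text
10.9333 [ 0.37690738 -0.31442984  0.20143694] [ 0.51297702  0.0384559  -0.93637526]
scene iou0 0.94
top iou0 0
['scene'] [ 0.4802 -0.2881 -0.084 ] 0.036 rel cubby [ 0.0059 -0.3237  4.1853]
scene tin_cap [([0.314, -0.294, 0.193], 0.87), ([0.493, -0.091, 0.058], 0.69), ([0.585, -0.443, 0.191], 0.57), ([0.661, -0.139, 0.003], 0.23)]
top tin_cap [([0.583, -0.444, 0.193], 0.68), ([0.494, -0.094, 0.052], 0.67)]
scene tin [([0.598, -0.438, 0.002], 0.92), ([0.483, -0.287, 0.043], 0.84), ([0.308, -0.301, -0.004], 0.83), ([0.52, 0.283, -0.002], 0.39)]
top tin [([0.477, -0.287, 0.039], 0.69), ([0.305, -0.296, -0.001], 0.65)]
```

View pics/l2_top.png

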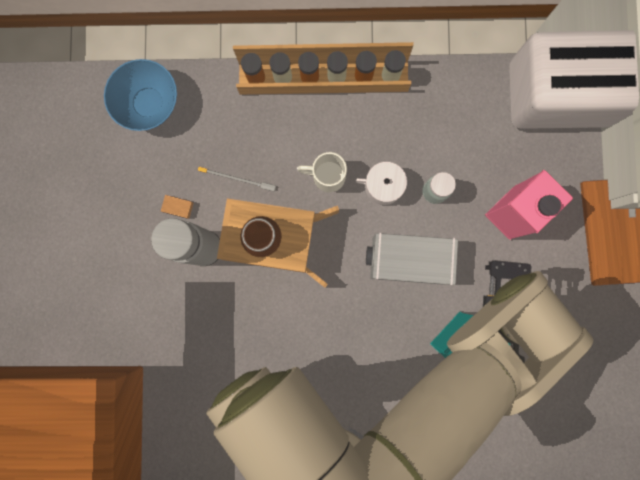

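The top view shows the tin at (415,259), now closer to the cubby axis: its centre is within about 2 mm and about 4° of yaw is left. Next I push from behind with the closed fingers turned along the push direction, so the body stays clear of the pink and turquoise tins.

```bash
python3 - <<'E'
from h import *
go(.460,-.3207,.29,-9)
go(.460,-.3207,.036,-9)
E
```

```text
(0.46, -0.3207, 0.29, -9) shift [-0.001   0.2767 -0.3053] turn [-2.000e-04 -0.000e+00  2.585e-01] pos [ 0.3774 -0.3117  0.1984] F [-0.1  0.1 -0.8]
(0.46, -0.3207, 0.036, -9) shift [-0.0017  0.2772  0.5413] turn [-2.000e-04 -0.000e+00  2.585e-01] pos [ 0.3774 -0.3117  0.1984] F [-0.1  0.1 -0.8]
```

Emit:
{"api": "send_rows", "payload": {"motion": [[-1,[0,0,-0.13],[0,0,0]],[-1,[0,0,-0.26],[0,0,0.02]],[-1,[0,0.1,-0.3],[0,0,0.04]],[-1,[0,0.2,-0.3],[0,0,0.06]],[-1,[-0.001,0.277,-0.3],[0,0,0.08]],[-1,[-0.001,0.277,-0.3],[0,0,0.1]],[-1,[-0.001,0.277,-0.3],[0,0,0.12]],[-1,[-0.001,0.277,-0.3],[0,0,0.14]],[-1,[-0.001,0.277,-0.3],[0,0,0.16]],[-1,[-0.001,0.277,-0.3],[0,0,0.18]],[-1,[-0.001,0.277,-0.3],[0,0,0.2]],[-1,[-0.001,0.277,-0.3],[0,0,0.22]]]}}

```text
clock: 12.33
position: [0.4602, -0.3209, 0.2884]
tcp_rot: [-3.138, -0.135, 0.001]
contact_force: [0.5, 0.0, -0.9]
width: 0.004
gripper_force: 0.0
```

```bash
python3 - <<'E'
from h import *
go(.460,-.3207,.29,-9)
go(.460,-.3207,.04,-9)
E
```

```text
(0.46, -0.3207, 0.29, -9) shift [-0.0005 -0.0007 -0.0053] turn [-0.0001  0.0001  0.0387] pos [ 0.4602 -0.3209  0.2884] F [ 0.5  0.  -0.9]
(0.46, -0.3207, 0.04, -9) shift [-0.00e+00 -1.00e-04  8.28e-01] turn [-0.0001  0.0001  0.0387] pos [ 0.4602 -0.3209  0.2884] F [ 0.5  0.  -0.9]
```

Emit:
{"api": "send_rows", "payload": {"motion": [[-1,[0,0,0.08],[0,0,0.0195]],[-1,[0,0,0.18],[0,0,0.0387]],[-1,[0,0,0.3],[0,0,0.0387]],[-1,[0,0,0.42],[0,0,0.0387]],[-1,[0,0,0.54],[0,0,0.0387]],[-1,[0,0,0.66],[0,0,0.0387]],[-1,[0,0,0.76],[0,0,0.0387]],[-1,[0,0,0.825],[0,0,0.0387]],[-1,[0,0,0.83],[0,0,0.0387]],[-1,[0,0,0.83],[0,0,0.0387]]]}}

```text
clock: 13.17
position: [0.4599, -0.321, 0.0394]
tcp_rot: [-3.131, 0.238, 0.002]
contact_force: [-0.4, 0.0, -0.4]
width: 0.01
gripper_force: 0.0
```

```bash
python3 - <<'E'
from h import *
go(.460,-.3207,.04,-9)
E
```

```text
(0.46, -0.3207, 0.04, -9) shift [ 0.0002 -0.0011 -0.0021] turn [-0.0002  0.0002  0.0009] pos [ 0.4599 -0.321   0.0394] F [-0.4  0.  -0.4]
```

Emit:
{"api": "send_rows", "payload": {"motion": [[-1,[0,-0.03,0],[0,0,0]],[-1,[0,-0.045,0],[0,0,0]],[-1,[0,-0.055,0],[0,0,0]],[-1,[0,-0.065,0],[0,0,0]],[-1,[0,-0.075,0],[0,0,0]],[-1,[0,-0.085,0],[0,0,0]],[-1,[0,-0.095,0],[0,0,0]],[-1,[0,-0.105,0],[0,0,0]],[-1,[0,-0.117,0],[0,0,0]],[-1,[0,-0.129,0],[0,0,0]],[-1,[0,-0.141,0],[0,0,0]],[-1,[0,-0.153,0],[0,0,0]]]}}

```text
clock: 14.17
position: [0.4674, -0.2777, 0.0409]
tcp_rot: [3.13, -0.239, 0.003]
contact_force: [-1.5, -6.8, 3.5]
width: 0.007
gripper_force: 3.3
```

```bash
python3 - <<'E'
from lie import *
s=arm.get_state();print(s["clock"],s["position"],s["contact_force"],rel(list(s["position"][:2])+[0]))
look([.482,-.255,-.14],("scene","top"),name="l3")
for n in("tin_cap",):
  for c in("scene","top"):  print(c,n,[(np.round(d["xyz"],3).tolist(),round(d["conf"],2)) for d in finder.spot_point(n,c)])
E
```

```text
14.1667 [ 0.46737916 -0.27768952  0.0408735 ] [-1.52935412 -6.83510302  3.50882904] [-8.4000e-03 -3.1540e-01  8.9954e+00]
scene iou0 0.86
top iou0 0.72
['scene', 'top'] [ 0.4839 -0.2617 -0.124 ] 0.377 rel cubby [ 0.0054 -0.297   1.8881]
['scene'] [ 0.4864 -0.2622 -0.1071] 0.104 rel cubby [ 0.008  -0.2971  2.858 ]
['top'] [ 0.4845 -0.2568 -0.1233] 0.269 rel cubby [ 0.0052 -0.2921  1.9312]
scene tin_cap [([0.316, -0.292, 0.196], 0.95), ([0.588, -0.445, 0.188], 0.79), ([0.505, -0.068, 0.056], 0.61)]
top tin_cap [([0.508, -0.069, 0.052], 0.92), ([0.315, -0.286, 0.197], 0.72), ([0.584, -0.444, 0.195], 0.71)]
```

Emit:
{"api": "send_rows", "payload": {"motion": [[-1,[0,-0.012,0],[0,0,0]],[-1,[0,-0.024,0],[0,0,0]],[-1,[0,-0.036,0],[0,0,0]],[-1,[0,-0.048,0],[0,0,0]],[-1,[0,-0.06,0],[0,0,0]],[-1,[0,-0.072,0],[0,0,0]],[-1,[0,-0.084,0],[0,0,0]],[-1,[0,-0.084,0],[0,0,0]],[-1,[0,-0.04,0],[0,0,0]],[-1,[0,0,0],[0,0,0]],[-1,[0,0,-0.13],[0,0,0]],[-1,[0,0,-0.27],[0,0,0]]]}}

```text
clock: 15.47
position: [0.4653, -0.2768, 0.119]
tcp_rot: [-3.128, 0.241, 0.008]
contact_force: [-0.0, -0.2, 0.5]
width: 0.006
gripper_force: 0.0
```

```bash
python3 - <<'E'
from lie import *
s=arm.get_state();print(s["clock"],s["position"],s["contact_force"],rel(list(s["position"][:2])+[0]))
look([.487,-.235,-.14],("scene","top"),name="l4")
for n in("tin_cap",):
  for c in("scene","top"):  print(c,n,[(np.round(d["xyz"],3).tolist(),round(d["conf"],2),rel(list(d["xyz"][:2])+[0])[:2]) for d in finder.spot_point(n,c)])
E
```

```text
15.4667 [ 0.46525564 -0.27684611  0.11899589] [-0.01125192 -0.23979685  0.459251  ] [-0.0106 -0.3149  8.9954]
scene iou0 0.93
top iou0 0.84
['scene', 'top'] [ 0.4876 -0.2371 -0.1544] 0.189 rel cubby [ 0.0052 -0.2721  0.1483]
['scene'] [ 0.488  -0.237  -0.1708] 0.027 rel cubby [ 0.0056 -0.272  -0.7915]
['top'] [ 0.488  -0.2348 -0.1453] 0.152 rel cubby [ 0.0052 -0.2698  0.6729]
scene tin_cap [([0.519, -0.041, 0.055], 0.9, array([ 0.0054, -0.0735])), ([0.314, -0.295, 0.195], 0.87, array([-0.1569, -0.356 ])), ([0.587, -0.445, 0.188], 0.79, array([ 0.1357, -0.4624])), ([0.526, 0.03, 0.002], 0.22, array([ 0.0012, -0.0029]))]
top tin_cap [([0.319, -0.285, 0.197], 0.71, array([-0.1539, -0.3459])), ([0.581, -0.447, 0.192], 0.59, array([ 0.1304, -0.465 ]))]
```

View pics/l4_top.png

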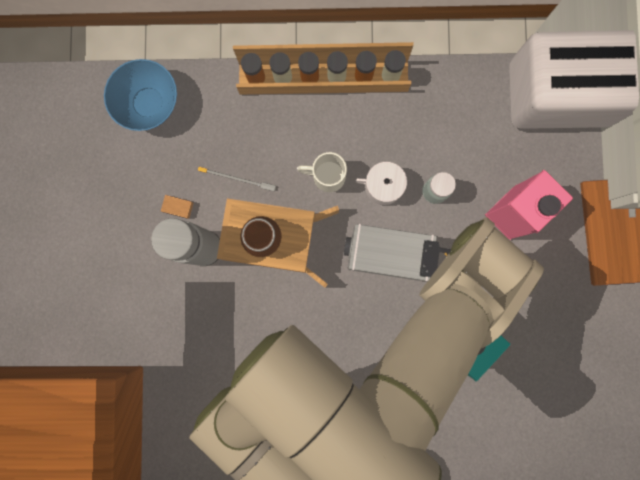

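The tin at (395,252) is aligned with the cubby to within 1° and about 5 mm to +x. Now I switch to the square two-finger push, turned 3° to steer it back.

```bash
python3 - <<'E'
from h import *
go(.4846,-.2548,.2,84)
E
```

```text
(0.4846, -0.2548, 0.2, 84) shift [ 0.049  -0.0811 -0.2698] turn [-5.000e-04  1.000e-04 -2.577e-01] pos [ 0.4662 -0.2765  0.119 ] F [-0.2 -0.8  0. ]
```

Emit:
{"api": "send_rows", "payload": {"motion": [[-1,[0,0,-0.13],[0,0,0]],[-1,[0,0,-0.26],[0,0,-0.02]],[-0.5,[0.049,-0.08,-0.27],[0,0,-0.04]],[0,[0.049,-0.08,-0.27],[0,0,-0.06]],[0,[0.049,-0.08,-0.27],[0,0,-0.08]],[0,[0.049,-0.08,-0.27],[0,0,-0.1]],[0,[0.049,-0.08,-0.27],[0,0,-0.12]],[0,[0.049,-0.08,-0.27],[0,0,-0.14]],[0,[0.049,-0.08,-0.27],[0,0,-0.16]],[0,[0.049,-0.08,-0.27],[0,0,-0.18]],[0,[0.049,-0.08,-0.27],[0,0,-0.2]],[0,[0.049,-0.08,-0.27],[0,0,-0.22]]]}}

```text
clock: 16.77
position: [0.4847, -0.2549, 0.1997]
tcp_rot: [-2.564, -1.809, 0.001]
contact_force: [-0.2, 0.3, 0.1]
width: 0.504
gripper_force: 0.0
```

```bash
python3 - <<'E'
from h import *
go(.4846,-.2548,.2,84)
go(.4846,-.2548,.04,84)
E
```

```text
(0.4846, -0.2548, 0.2, 84) shift [ 0.0003 -0.0004 -0.0011] turn [-0.0005 -0.0003 -0.0378] pos [ 0.4847 -0.2549  0.1997] F [-0.2  0.3  0.1]
(0.4846, -0.2548, 0.04, 84) shift [-4.000e-04  1.300e-03  5.323e-01] turn [-0.0005 -0.0003 -0.0378] pos [ 0.4847 -0.2549  0.1997] F [-0.2  0.3  0.1]
```

Emit:
{"api": "send_rows", "payload": {"motion": [[0,[0,0,0],[0,0,-0.02]],[0,[0,0,0.05],[0,0,-0.0378]],[0,[0,0,0.15],[0,0,-0.0378]],[0,[0,0,0.27],[0,0,-0.0378]],[0,[0,0,0.38],[0,0,-0.0378]],[0,[0,0,0.48],[0,0,-0.0378]],[0,[0,0,0.54],[0,0,-0.0378]],[0,[0,0,0.54],[0,0,-0.0378]]]}}

```text
clock: 17.43
position: [0.4827, -0.2533, 0.0344]
tcp_rot: [-2.334, -2.089, 0.002]
contact_force: [0.1, -0.4, -0.4]
width: 0.499
gripper_force: 0.0
```

```bash
python3 - <<'E'
from lie import *
s=arm.get_state();print(s["contact_force"],s["moment"],rel(list(s["position"][:2])+[0]))
go(.4846,-.2548,.038,84)
E
```

```text
[ 0.07030946 -0.3580127  -0.42274822] [-0.07129246  0.10241447 -0.01230032] [ 2.9000e-03 -2.8890e-01  8.9954e+00]
(0.4846, -0.2548, 0.038, 84) shift [-0.0042  0.0068 -0.012 ] turn [-0.0013 -0.0009 -0.001 ] pos [ 0.4827 -0.2533  0.0344] F [ 0.1 -0.4 -0.4]
```

Emit:
{"api": "send_rows", "payload": {"motion": [[0,[0.015,0,-0.01],[0,0,0]],[0,[0.025,0,-0.01],[0,0,0]],[0,[0.035,0,-0.01],[0,0,0]],[0,[0.045,0,-0.01],[0,0,0]],[0,[0.057,0,-0.01],[0,0,0]],[0,[0.07,0,-0.01],[0,0,0]],[0,[0.084,0,-0.01],[0,0,0]],[0,[0.098,0,-0.01],[0,0,0]],[0,[0.112,0,-0.01],[0,0,0]],[0,[0.126,0,-0.01],[0,0,0]],[0,[0.14,0,-0.01],[0,0,0]],[0,[0.154,0,-0.01],[0,0,0]]]}}

```text
clock: 18.43
position: [0.4909, -0.2098, 0.0437]
tcp_rot: [2.338, 2.093, -0.0]
contact_force: [-0.8, -6.4, 2.9]
width: 0.499
gripper_force: 3.1
```

```bash
python3 - <<'E'
from lie import *
s=arm.get_state();print(s["clock"],s["contact_force"],s["moment"],rel(list(s["position"][:2])+[0]))
look([.493,-.2,-.12],("scene",),name="l5")
go(.5,-.2,.038,81)
for c in("scene",):  print(c,[(np.round(d["xyz"],3).tolist(),round(d["conf"],2),rel(list(d["xyz"][:2])+[0])[:2]) for d in finder.spot_point("tin_cap",c)])
E
```

```text
18.4333 [-0.77929709 -6.44208042  2.93461257] [-0.85881427  0.04622852 -0.01733989] [ 4.2000e-03 -2.4460e-01  8.9954e+00]
scene iou0 0.94
['scene'] [ 0.4928 -0.1992 -0.1142] 0.054 rel cubby [ 0.0044 -0.2339  2.4502]
(0.5, -0.2, 0.038, 81) shift [0.0333 0.0272 0.0181] turn [0.0003 0.0002 0.0075] pos [ 0.4908 -0.209   0.0434] F [-0.4 -2.3  1.9]
scene [([0.587, -0.445, 0.19], 0.95, array([ 0.1363, -0.4617])), ([0.514, -0.001, 0.057], 0.64, array([-0.0061, -0.0346]))]
```

```bash
cat >> lie.py <<'E'
def gl(lx,ly,z,h=0):
    c,s=np.cos(CUB[2]),np.sin(CUB[2]); go(CUB[0]+c*lx-s*ly,CUB[1]+s*lx+c*ly,z,81+h)
E
python3 - <<'E'
from lie import *
gl(.002,-.224,.042,1); gl(0,-.205,.042,0); 
E
```

```text
(np.float64(0.4919516996398626), np.float64(-0.18905768965058772), 0.042, 82) shift [ 0.0666 -0.0028  0.0039] turn [0.0002 0.0001 0.0047] pos [ 0.4906 -0.209   0.0432] F [ 0.1 -1.   1.1]
(np.float64(0.49294705848357423), np.float64(-0.16997866292561442), 0.042, 81) shift [ 0.1301 -0.0065  0.0039] turn [0.0002 0.0001 0.0075] pos [ 0.4906 -0.209   0.0432] F [ 0.1 -1.   1.1]
```

Emit:
{"api": "send_rows", "payload": {"motion": [[0,[0.011,0,0.004],[0,0,0.001]],[0,[0.022,-0.001,0.004],[0,0,0.002]],[0,[0.033,-0.001,0.004],[0,0,0.003]],[0,[0.044,-0.002,0.004],[0,0,0.004]],[0,[0.055,-0.002,0.004],[0,0,0.005]],[0,[0.066,-0.003,0.004],[0,0,0.0055]],[0,[0.077,-0.0035,0.004],[0,0,0.006]],[0,[0.088,-0.004,0.004],[0,0,0.0065]],[0,[0.099,-0.005,0.004],[0,0,0.007]],[0,[0.11,-0.0055,0.004],[0,0,0.0075]],[0,[0.12,-0.006,0.004],[0,0,0.0075]],[0,[0.13,-0.0065,0.004],[0,0,0.0075]]]}}

```text
clock: 19.58
position: [0.4932, -0.1711, 0.0422]
tcp_rot: [2.387, 2.037, -0.0]
contact_force: [-0.7, -7.5, 4.7]
width: 0.503
gripper_force: 3.8
```

```bash
python3 - <<'E'
from lie import *
s=arm.get_state();print(s["clock"],s["contact_force"],s["moment"],rel(list(s["position"][:2])+[0]))
look([.5,-.163,-.15],("scene",),name="l6")
imaging.snapshot("top")
for c in("scene","top"):  print(c,[(np.round(d["xyz"],3).tolist(),round(d["conf"],2),rel(list(d["xyz"][:2])+[0])[:2]) for d in finder.spot_point("tin_cap",c)])
gl(0,-.165,.042,0)
E
```

```text
19.5833 [-0.73853192 -7.47294874  4.6915647 ] [-1.03758104  0.18454657 -0.08594095] [ 4.0000e-04 -2.0610e-01  8.9954e+00]
scene iou0 0.8
['scene'] [ 0.4992 -0.1654 -0.1199] 0.192 rel cubby [ 0.0054 -0.1995  2.124 ]
scene [([0.585, -0.446, 0.189], 0.73, array([ 0.1341, -0.4631])), ([0.527, 0.035, 0.055], 0.65, array([0.0012, 0.0028])), ([0.642, -0.259, 0.0], 0.54, array([ 0.1607, -0.2697]))]
top [([0.317, -0.286, 0.197], 0.97, array([-0.1555, -0.3467])), ([0.527, 0.033, 0.05], 0.8, array([0.0016, 0.0009])), ([0.582, -0.445, 0.195], 0.79, array([ 0.131 , -0.4629]))]
(np.float64(0.49920129097458416), np.float64(-0.13047063113525065), 0.042, 81) shift [ 0.1353 -0.0005 -0.0009] turn [ 0.0002  0.0001 -0.0001] pos [ 0.493  -0.1706  0.0417] F [ 1.7 -5.8  3.6]
```

View pics/l6_scene.png

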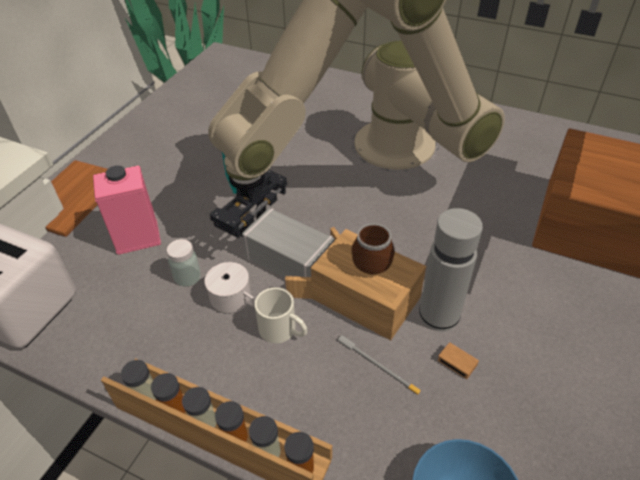

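The tin's nose is at the mouth, about scene (320,250), straight, with the cap 1–2 mm off the axis. I push on straight; the cap cannot reach the stop for at least 75 mm more.

Emit:
{"api": "send_rows", "payload": {"motion": [[0,[0.008,0,0],[0,0,0]],[0,[0.018,0,0],[0,0,0]],[0,[0.028,0,0],[0,0,0]],[0,[0.038,0,0],[0,0,0]],[0,[0.048,0,0],[0,0,0]],[0,[0.058,0,0],[0,0,0]],[0,[0.068,0,0],[0,0,0]],[0,[0.078,0,0],[0,0,0]],[0,[0.088,0,0],[0,0,0]],[0,[0.098,0,0],[0,0,0]],[0,[0.108,0,0],[0,0,0]],[0,[0.118,0,0],[0,0,0]]]}}

```text
clock: 20.83
position: [0.4984, -0.1358, 0.0417]
tcp_rot: [2.388, 2.039, -0.001]
contact_force: [-1.6, -8.5, 5.4]
width: 0.503
gripper_force: 3.9
```

```bash
python3 - <<'E'
from lie import *
s=arm.get_state();print(s["clock"],s["contact_force"],s["moment"],rel(list(s["position"][:2])+[0]))
gl(0,-.130,.042,0)
E
```

```text
20.8333 [-1.64491684 -8.47361647  5.360176  ] [-1.12574292  0.11280081 -0.04891902] [ 0.     -0.1704  8.9954]
(np.float64(0.5046737444042178), np.float64(-0.09590110331868232), 0.042, 81) shift [ 0.1348 -0.0002 -0.001 ] turn [ 0.0002  0.0002 -0.0001] pos [ 0.4984 -0.1358  0.0417] F [-1.6 -8.5  5.4]
```

Emit:
{"api": "send_rows", "payload": {"motion": [[0,[0.009,0,-0.003],[0,0,0]],[0,[0.018,0,-0.006],[0,0,0]],[0,[0.027,0,-0.008],[0,0,0]],[0,[0.036,0,-0.008],[0,0,0]],[0,[0.045,0,-0.008],[0,0,0]],[0,[0.054,0,-0.008],[0,0,0]],[0,[0.063,0,-0.008],[0,0,0]],[0,[0.072,0,-0.008],[0,0,0]],[0,[0.081,0,-0.008],[0,0,0]],[0,[0.09,0,-0.008],[0,0,0]],[0,[0.099,0,-0.008],[0,0,0]],[0,[0.108,0,-0.008],[0,0,0]]]}}

```text
clock: 21.83
position: [0.5033, -0.1029, 0.0437]
tcp_rot: [-2.39, -2.04, 0.0]
contact_force: [0.0, -2.6, -2.3]
width: 0.5
gripper_force: 1.3
```

```bash
python3 - <<'E'
from lie import *
s=arm.get_state();print(s["clock"],s["contact_force"],s["moment"],rel(list(s["position"][:2])+[0]))
gl(0,-.110,.042,0)
E
```

```text
21.8333 [ 0.0491893  -2.57961373 -2.29667299] [-0.45688139  0.11748675 -0.02329943] [-3.0000e-04 -1.3710e-01  8.9954e+00]
(np.float64(0.5078008606497227), np.float64(-0.07614708742350043), 0.042, 81) shift [0.0905 0.0009 0.0055] turn [-0.     -0.     -0.0001] pos [ 0.5033 -0.1029  0.0437] F [ 0.  -2.6 -2.3]
```

Emit:
{"api": "send_rows", "payload": {"motion": [[0,[0.008,0,0.003],[0,0,0]],[0,[0.015,0,0.004],[0,0,0]],[0,[0.022,0,0.004],[0,0,0]],[0,[0.028,0,0.004],[0,0,0]],[0,[0.033,0,0.004],[0,0,0]]]}}

```text
clock: 22.25
position: [0.5053, -0.0938, 0.043]
tcp_rot: [2.388, 2.038, 0.0]
contact_force: [-0.4, -5.3, 1.7]
width: 0.5
gripper_force: 2.8
```

Emit:
{"api": "send_rows", "payload": {"motion": [[0,[0.005,0,-0.001],[0,0,0]],[0,[0.01,0,-0.001],[0,0,0]]]}}

```text
clock: 22.42
position: [0.5056, -0.0906, 0.043]
tcp_rot: [2.389, 2.039, 0.0]
contact_force: [-0.7, -5.1, 0.7]
width: 0.501
gripper_force: 2.4
```

Emit:
{"api": "send_rows", "payload": {"motion": [[0,[0.005,0,0],[0,0,0]],[0,[0.01,0,0],[0,0,0]]]}}

```text
clock: 22.58
position: [0.506, -0.0877, 0.043]
tcp_rot: [2.389, 2.039, 0.0]
contact_force: [-0.4, -6.0, 2.0]
width: 0.5
gripper_force: 2.6
```

Emit:
{"api": "send_rows", "payload": {"motion": [[0,[0.001,0,0],[0,0,0]]]}}

```text
clock: 22.67
position: [0.5061, -0.0873, 0.0431]
tcp_rot: [2.389, 2.039, 0.0]
contact_force: [-1.1, -5.8, 2.2]
width: 0.498
gripper_force: 2.7
```

Emit:
{"api": "send_rows", "payload": {"motion": [[0,[0.005,0,-0.001],[0,0,0]],[0,[0.01,0,-0.001],[0,0,0]]]}}

```text
clock: 22.83
position: [0.5063, -0.0841, 0.0431]
tcp_rot: [2.39, 2.039, -0.0]
contact_force: [-1.4, -4.4, -0.5]
width: 0.499
gripper_force: 2.1
```

Emit:
{"api": "send_rows", "payload": {"motion": [[0,[0.005,0,0],[0,0,0]],[0,[0.01,0,0],[0,0,0]]]}}

```text
clock: 23.0
position: [0.5067, -0.0811, 0.0431]
tcp_rot: [2.389, 2.04, -0.0]
contact_force: [-0.5, -4.2, 0.6]
width: 0.498
gripper_force: 2.2
```

Emit:
{"api": "send_rows", "payload": {"motion": [[0,[0.006,0,0],[0,0,0]],[0,[0.011,0,0],[0,0,0]]]}}

```text
clock: 23.17
position: [0.5073, -0.0778, 0.0431]
tcp_rot: [2.389, 2.04, -0.0]
contact_force: [0.3, -3.4, -0.3]
width: 0.5
gripper_force: 2.2
```

Emit:
{"api": "send_rows", "payload": {"motion": [[0,[0.006,0,0],[0,0,0]],[0,[0.011,0,0],[0,0,0]]]}}

```text
clock: 23.33
position: [0.5078, -0.0746, 0.0431]
tcp_rot: [2.389, 2.04, -0.0]
contact_force: [-0.7, -3.7, 1.4]
width: 0.502
gripper_force: 2.2
```

Emit:
{"api": "send_rows", "payload": {"motion": [[0,[0.006,0,0],[0,0,0]],[0,[0.011,0,0],[0,0,0]]]}}

```text
clock: 23.5
position: [0.5083, -0.0713, 0.0431]
tcp_rot: [2.389, 2.04, -0.0]
contact_force: [-1.1, -4.9, 1.5]
width: 0.501
gripper_force: 2.2
```

Emit:
{"api": "send_rows", "payload": {"motion": [[0,[0.006,0,0],[0,0,0]],[0,[0.011,0,0],[0,0,0]]]}}

```text
clock: 23.67
position: [0.5088, -0.068, 0.0431]
tcp_rot: [-2.39, -2.04, -0.0]
contact_force: [0.0, -3.5, 0.3]
width: 0.501
gripper_force: 2.2
```

Emit:
{"api": "send_rows", "payload": {"motion": [[0,[0.006,0,0],[0,0,0]],[0,[0.011,0,0],[0,0,0]]]}}

```text
clock: 23.83
position: [0.5093, -0.0648, 0.0431]
tcp_rot: [2.39, 2.04, -0.0]
contact_force: [0.1, -4.7, 0.6]
width: 0.5
gripper_force: 2.2
```

Emit:
{"api": "send_rows", "payload": {"motion": [[0,[0.006,0,0],[0,0,0]],[0,[0.011,0,0],[0,0,0]]]}}

```text
clock: 24.0
position: [0.5098, -0.0615, 0.0431]
tcp_rot: [-2.389, -2.04, 0.0]
contact_force: [-0.5, -4.4, 0.3]
width: 0.501
gripper_force: 2.2
```

Emit:
{"api": "send_rows", "payload": {"motion": [[0,[0.006,0,0],[0,0,0]],[0,[0.011,0,0],[0,0,0]]]}}

```text
clock: 24.17
position: [0.5104, -0.0583, 0.0431]
tcp_rot: [-2.389, -2.04, 0.0]
contact_force: [-1.1, -4.9, 0.8]
width: 0.502
gripper_force: 2.2
```

Emit:
{"api": "send_rows", "payload": {"motion": [[0,[0.006,0,0],[0,0,0]],[0,[0.011,0,0],[0,0,0]]]}}

```text
clock: 24.33
position: [0.5109, -0.055, 0.0431]
tcp_rot: [-2.389, -2.04, 0.0]
contact_force: [-0.2, -5.0, 1.1]
width: 0.5
gripper_force: 2.2
```

Emit:
{"api": "send_rows", "payload": {"motion": [[0,[0.006,0,0],[0,0,0]],[0,[0.011,0,0],[0,0,0]]]}}

```text
clock: 24.5
position: [0.5114, -0.0518, 0.043]
tcp_rot: [-2.39, -2.04, 0.0]
contact_force: [-0.4, -4.5, 1.0]
width: 0.5
gripper_force: 2.3
```

Emit:
{"api": "send_rows", "payload": {"motion": [[0,[0.006,0,0],[0,0,0]],[0,[0.011,0,0],[0,0,0]]]}}

```text
clock: 24.67
position: [0.5119, -0.0485, 0.0431]
tcp_rot: [-2.39, -2.039, 0.0]
contact_force: [-0.1, -3.8, 0.0]
width: 0.504
gripper_force: 2.3
```

Emit:
{"api": "send_rows", "payload": {"motion": [[0,[0.006,0,0],[0,0,0]],[0,[0.011,0,0],[0,0,0]]]}}

```text
clock: 24.83
position: [0.5124, -0.0452, 0.0431]
tcp_rot: [-2.389, -2.04, 0.0]
contact_force: [-0.5, -5.1, 0.5]
width: 0.499
gripper_force: 2.3
```

Emit:
{"api": "send_rows", "payload": {"motion": [[0,[0.006,0,0],[0,0,0]],[0,[0.011,0,0],[0,0,0]]]}}

```text
clock: 25.0
position: [0.513, -0.042, 0.0431]
tcp_rot: [-2.39, -2.04, 0.0]
contact_force: [-1.9, -4.8, 1.5]
width: 0.5
gripper_force: 2.3
```

Emit:
{"api": "send_rows", "payload": {"motion": [[0,[0.006,0,0],[0,0,0]],[0,[0.011,0,0],[0,0,0]]]}}

```text
clock: 25.17
position: [0.5134, -0.0387, 0.043]
tcp_rot: [-2.389, -2.04, 0.0]
contact_force: [-0.2, -5.2, 0.9]
width: 0.5
gripper_force: 2.3
```

Emit:
{"api": "send_rows", "payload": {"motion": [[0,[0.006,0,0],[0,0,0]],[0,[0.011,0,0],[0,0,0]]]}}

```text
clock: 25.33
position: [0.514, -0.0355, 0.0431]
tcp_rot: [-2.39, -2.04, 0.0]
contact_force: [-1.2, -4.3, -0.3]
width: 0.503
gripper_force: 2.3
```

Emit:
{"api": "send_rows", "payload": {"motion": [[0,[0.006,0,0],[0,0,0]],[0,[0.011,0,0],[0,0,0]]]}}

```text
clock: 25.5
position: [0.5145, -0.0326, 0.0431]
tcp_rot: [2.389, 2.039, -0.001]
contact_force: [-1.8, -11.7, 1.1]
width: 0.499
gripper_force: 5.8
```

Contact: the force went from 4.6 N to 11.7 N. I hold it and see what remains.

Emit:
{"api": "send_rows", "payload": {"motion": [[0,[0,0,0],[0,0,0]],[0,[0,0,0],[0,0,0]],[0,[0,0,0],[0,0,0]]]}}

```text
clock: 25.75
position: [0.5145, -0.0325, 0.0431]
tcp_rot: [2.389, 2.039, -0.001]
contact_force: [-0.6, -6.8, 1.3]
width: 0.497
gripper_force: 3.2
```

Emit:
{"api": "send_rows", "payload": {"motion": [[0,[0.0008,0,0],[0,0,0]],[0,[0.0008,0,0],[0,0,0]],[0,[0.0008,0,0],[0,0,0]],[0,[0.0008,0,0],[0,0,0]],[0,[0.0008,0,0],[0,0,0]],[0,[0.0008,0,0],[0,0,0]]]}}

```text
clock: 26.25
position: [0.5145, -0.0326, 0.0431]
tcp_rot: [2.389, 2.039, -0.001]
contact_force: [-1.9, -8.1, 0.8]
width: 0.502
gripper_force: 4.1
```

Emit:
{"api": "send_rows", "payload": {"motion": [[0,[0,0,0],[0,0,0]],[0,[0,0,0],[0,0,0]],[0,[0,0,0],[0,0,0]],[0,[0,0,0],[0,0,0]],[0,[0,0,0],[0,0,0]],[0,[0,0,0],[0,0,0]],[0,[0,0,0],[0,0,0]],[0,[0,0,0],[0,0,0]],[0,[0,0,0],[0,0,0]],[0,[0,0,0],[0,0,0]],[0,[0,0,0],[0,0,0]],[0,[0,0,0],[0,0,0]]]}}

```text
clock: 27.25
position: [0.5145, -0.0325, 0.0431]
tcp_rot: [2.389, 2.039, -0.001]
contact_force: [-1.4, -7.6, 1.3]
width: 0.499
gripper_force: 4.1
```

The press was held for over a second at about 7.6–8 N. I let go by backing off, then going up.

Emit:
{"api": "send_rows", "payload": {"motion": [[0,[-0.01,0,0],[0,0,0]],[0,[-0.03,0,0],[0,0,0]],[0,[-0.08,0,0],[0,0,0]],[0,[-0.15,0,0],[0,0,0]],[0,[-0.18,0,-0.05],[0,0,0]],[0,[-0.2,0,-0.18],[0,0,0]],[0,[-0.25,0,-0.3],[0,0,0]],[0,[-0.3,0,-0.43],[0,0,0]],[0,[-0.4,-0.1,-0.55],[0,0,0]],[0,[-0.5,-0.2,-0.6],[0,0,0]],[0,[-0.5,-0.2,-0.6],[0,0,0]],[0,[-0.5,-0.2,-0.6],[0,0,0]]]}}

```text
clock: 28.25
position: [0.4305, -0.1724, 0.2249]
tcp_rot: [2.39, 2.034, 0.001]
contact_force: [-0.9, 0.4, -0.4]
width: 0.501
gripper_force: 0.0
```

```bash
python3 - <<'E'
from lie import *
s=arm.get_state();print(s["clock"],s["contact_force"],s["position"])
a=imaging.snapshot("scene")[180:420,150:490,::-1];b=imaging.snapshot("top")[140:340,150:470,::-1]
a=cv2.resize(a,(400,282));b=cv2.resize(b,(400,250));
cv2.imwrite("pics/end.png",np.vstack([a,b]))
for n in("gourd","tin"):
  for c in("scene","top"):  print(c,n,[(np.round(d["xyz"],3).tolist(),round(d["conf"],2)) for d in finder.spot_point(n,c)])
E
```

```text
28.25 [-0.88889552  0.44059193 -0.42708974] [ 0.43049996 -0.17242921  0.2248603 ]
scene gourd [([0.534, 0.129, 0.11], 0.73)]
top gourd [([0.532, 0.131, 0.1], 0.64)]
scene tin [([0.306, -0.3, -0.004], 0.91), ([0.592, -0.438, 0.002], 0.56)]
top tin [([0.518, -0.023, 0.039], 0.96), ([0.591, -0.433, -0.002], 0.69)]
```

View pics/end.png

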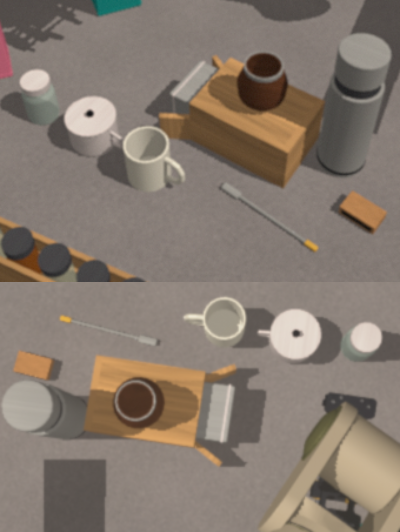

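The tin is in the cubby with its base end at (215,412) between the guides, standing out about 55 mm. The gourd, thermos, mug and the rest have not moved, and the arm is clear.

```bash
python3 -c "
from rig import arm
print(arm.sign_off())"
```

```text
the job is handed in; nothing more can be done
None
```

The tin is lying in the cubby, cap end first with the cap in the upper half; it was pressed on the stop at about 7–8 N for over a second and released, the highest push force I read was 11.7 N, the bystanders stayed put, and I handed it in at about 28 s.

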